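# Load the stopper feeder and set its gate

## Task

Tip the feeder's hinged loading pan so that all four rubber stoppers slide into the hopper. Then set the gate: turn the thumbscrew clockwise until it seats, back it off a quarter turn, and finish still gripping the screw's head, holding it still there. Leave everything else on the worktop where it is.

Things in the scene. Friction and masses are not known exactly. Their poses are not given: they have to be found in the camera images.
- feeder: Fixed metal stopper feeder; origin on the worktop under the hopper's centre, z up; at zero yaw x points away from the robot, y to its left. Baseplate x +-65, y -155 to 120 mm, 8 thick. Hopper: open box 110 (x) x 100 (y) mm, walls 4, inner floor at 12, rim at 85 mm. Pan on the -y side, gate and screw on the +y side. Bridge under the screw: x +-36, y 58 to 92 mm, top at 101 mm (bush 105).
- loading_pan (a joint): Tilt of the loading pan: 0 level (start), grows as its outer end is lifted, stop at 1.15 rad. Steel, 88 mm wide (x), 120 long, side walls 16, end wall 12 mm, open to the hopper. Hinge line along feeder x at y = -50 mm, 90 mm above the worktop. About 0.16 kg, damped; let go, it sinks back level by itself in a few seconds. Stoppers slide from about 0.45 to 0.65 rad.
- pan_handle (a point): Middle of the pan's handle: round bar 10 mm thick, 60 mm long along feeder x (point x), on two arms 40 mm beyond the pan's end, 52 mm clear between the arms; 145 mm from the hinge line and 3 mm above its plane, so when level at feeder y = -195, 93 mm above the worktop. Moves with the pan. Pinched from above, the bar can turn between the fingers.
- gate_screw (a joint): Angle of the gate thumbscrew: 0 seated (hard stop, gate shut), grows as it is backed off, counter-clockwise seen from above; clockwise closes. Starts 1.0 to 2.4 rad from its seat. Friction about 0.06 N m; it stays where it is left and its head does not rise or sink. The gate under it moves 2 mm per rad.
- screw_grip (a point): Centre of the thumbscrew's flat head, on its vertical axis (feeder x = 0, y = 82 mm), 127 mm above the worktop. The head is an upright steel plate 44 mm long (point x), 11 thick (point y), 28 high (14 above and below this point), on a 16 mm neck. Pinch it from above across its thickness. Seated, its length lies along feeder x; a quarter turn back, along feeder y.
- stopper_0_centre (a point): Centre (half-way up) of one of four alike dark rubber stoppers, round, 23 mm at the wide foot, 15 mm at the top, 22 mm high, 15 g, standing loose on the pan at the start.
- stopper_1_centre (a point): Centre (half-way up) of one of four alike dark rubber stoppers, round, 23 mm at the wide foot, 15 mm at the top, 22 mm high, 15 g, standing loose on the pan at the start.
- stopper_2_centre (a point): Centre (half-way up) of one of four alike dark rubber stoppers, round, 23 mm at the wide foot, 15 mm at the top, 22 mm high, 15 g, standing loose on the pan at the start.
- stopper_3_centre (a point): Centre (half-way up) of one of four alike dark rubber stoppers, round, 23 mm at the wide foot, 15 mm at the top, 22 mm high, 15 g, standing loose on the pan at the start.
- petri_centre (a point): Bystander, not to be disturbed: clear round petri dish with lid, 90 mm across, 15 mm high, lying flat behind the feeder; point at its centre, half-way up.
- forceps_centre (a point): Bystander, not to be disturbed: steel forceps 131x16x9 mm lying in front of the feeder; point at its centre, half-way up.
- timer_centre (a point): Bystander, not to be disturbed: white lab timer 66x72x16 mm lying on its back to the right; point at its centre, half-way up.
- cup_centre (a point): Bystander, not to be disturbed: clear specimen cup with white screw lid, 61 mm across, 70 mm high, at the back right; point at its centre, half-way up.
- tape_centre (a point): Bystander, not to be disturbed: roll of brown tape lying flat, 94 mm across, 48 mm high, at the back left; point at its centre, half-way up.
- marker_centre (a point): Bystander, not to be disturbed: marker pen 135x17x16 mm lying at the far right; point at its centre, half-way up.

How it is judged:
On the way, in this order (a step that is already met when the one before it is completed fails the run):
1. all four stoppers lie in the hopper while the pan is tipped (x of stopper_0_centre in the frame of feeder between -0.055 and 0.055 m and y of stopper_0_centre in the frame of feeder between -0.05 and 0.05 m and z of each of stopper_0_centre, stopper_1_centre, stopper_2_centre, stopper_3_centre in the frame of feeder below 0.075 m and x of stopper_1_centre in the frame of feeder between -0.055 and 0.055 m and y of stopper_1_centre in the frame of feeder between -0.05 and 0.05 m and x of stopper_2_centre in the frame of feeder between -0.055 and 0.055 m and y of stopper_2_centre in the frame of feeder between -0.05 and 0.05 m and x of stopper_3_centre in the frame of feeder between -0.055 and 0.055 m and y of stopper_3_centre in the frame of feeder between -0.05 and 0.05 m and value of joint loading_pan above 0.25 rad), for 0.1 s.
2. the thumbscrew is seated (value of joint gate_screw below 0.1 rad), for 0.1 s.
At the end, for the whole second after the job is handed in: All four stoppers in the hopper (below its rim); the thumbscrew, after having been seated (within 0.1 rad), stands a quarter turn back (1.57 +- 0.30 rad from its seat), still (under 0.1 rad/s), with the fingers gripping its head (over 1 N, grasp point within 30 mm of the head's centre) (x of stopper_0_centre in the frame of feeder between -0.055 and 0.055 m and y of stopper_0_centre in the frame of feeder between -0.05 and 0.05 m and z of each of stopper_0_centre, stopper_1_centre, stopper_2_centre, stopper_3_centre in the frame of feeder below 0.075 m and x of stopper_1_centre in the frame of feeder between -0.055 and 0.055 m and y of stopper_1_centre in the frame of feeder between -0.05 and 0.05 m and x of stopper_2_centre in the frame of feeder between -0.055 and 0.055 m and y of stopper_2_centre in the frame of feeder between -0.05 and 0.05 m and x of stopper_3_centre in the frame of feeder between -0.055 and 0.055 m and y of stopper_3_centre in the frame of feeder between -0.05 and 0.05 m and value of joint gate_screw between 1.27 and 1.87 rad and velocity of joint gate_screw between -0.1 and 0.1 rad/s and contact force between the fingers and gate_screw above 1 N and distance between the grasp point and screw_grip below 0.03 m); the arm keeps its last pose, push and grip.
It fails at once if a bystander is moved by more than 30 mm (distance of any of petri_centre, forceps_centre, timer_centre, cup_centre, tape_centre, marker_centre from where it was at the start of the episode above 0.03 m).
It also fails if it takes over 61 s, if anything falls off the work surface, if the arm or the gripper's body presses on something with over 40 N, if the wrist force passes 120 N, or if a joint passes its speed limit or range.

## Robot

A 7-joint arm with a two-finger parallel gripper is mounted at the origin on a cart in front of the work surface, level with it; the furniture and walls round the work are solid. World frame = base frame: x ahead of the robot, y to its left, z up, the work surface at z = 0. Lengths are in m, angles in rad, forces in N, time in s.
With the tool pointing down it reaches from about 0.4 to 0.9 m from the base axis. Payload 5.5 kg.
Tool frame: the origin (TCP) lies midway between the tips of the shut fingers; the grasp point (between the pads) lies 19 mm behind it (manip.grip_depth is the distance from the TCP to the grasp point, in m); z points along the fingers, y is the line along which they close (so a half turn about z gives the same grasp; the last joint's range is limited). The gripper opens to 92 mm and grips with 3 to 60 N. Pads are 19 mm wide; open, the fingers measure 130 mm over their backs; the gripper's body (75 mm by 190 mm) begins 47 mm behind the grasp point.
Start: joints at [-1.026, 0.501, -0.427, 1.55, 0.221, 1.138, -0.21], TCP at [0.181, 0.624, 0.189] pointing down, gripper open.
Joint ranges: [-2.88, 2.88], [-0.31, 2.03], [-1.54, 1.56], [0.2, 2.42], [-1.41, 4.55], [0.19, 2.02], [-2.57, 2.57]. Speed limits (rad/s): [2.57, 2.57, 3.14, 3.14, 3.14, 3.14, 3.14].

## Interface

Orientations are given as a unit quaternion [x, y, z, w].
In Python, from bench import manip, effector, viewer gives the robot as it stands. Calls block until the motion is done:
- manip.move_pose(position, orientation): joint-space move of the TCP to a pose.
- manip.servo_line(position, ori=None, vel=0.15): straight line of the TCP; ori=None keeps the orientation; vel is the mean speed in m/s.
- manip.movej(angles): joint-space move.
- effector.open_jaws() and effector.close(f_grip=None): open the fingers fully, or close them until they stop; f_grip is the grip in N (None keeps the last).
- manip.sleep(seconds).
- manip.solve_ik(position, orientation): joint angles nearest the present ones, or None.
- viewer.get_image(name): name is "scene" or "top" or "wrist"; returns the picture (480x640x3 uint8, red, green, blue); there is no depth.
- viewer.get_calibration(name): a dict with "vfov" (degrees; the focal length in pixels is half the picture's height over the tangent of half this angle, whatever the lens; pixels are square), "cx", "cy" (the principal point, pixels), "dist_coeffs" ([k1, k2, p1, p2, k3] as OpenCV has them; the pictures are not rectified), "eye" and "attitude" of the camera in the world. Camera axes: x right, y down, z forward; pixel columns grow to the right and rows downward; lengths in m; the calibration is good to about 2 mm. A picture is of the moment at which its call begins: read the wrist's pose just before it. get_calibration takes no time and is no camera call; for the wrist camera it gives the pose at the moment of the call.
A pose or a line that the arm cannot do raises manip.PlanningError and nothing moves.
- manip.hand_in(): hands the job in; it is judged then, once.
Readings, each from a call of its own:
- manip.current_clock(): time.
- manip.current_q(): joint angles.
- manip.current_joint_velocities(): joint speeds.
- manip.current_tau(): joint torques, N m.
- manip.current_tool_pos(): TCP position.
- manip.current_tcp_rot(): TCP orientation.
- manip.current_force(): force on the tool from outside, world axes, zero at the start.
- manip.current_wrist_torque(): the same for the moment, N m.
- manip.current_finger_gap(): finger opening in m.
- manip.current_gripper_force(): force on a finger pad.
Only numpy, scipy, OpenCV 4.12 (cv2) and the standard library are available. Lean on these libraries where they do the work, as an engineer would, in place of code of your own. Each camera call takes 0.05 s, during which the arm holds its last target. There are 200 camera calls.

## Working session

There is one attempt and no reset: what is moved stays moved. The work goes in short steps, each a Python script; the robot and the scene stay as the last script left them, time stands still between calls to the robot, and variables do not carry over. Pictures are saved under pics/ and viewed, at most 10 in all, crops included, and the job is handed in when it is done.

```bash
ls; mkdir -p pics
python3 - <<'E'
from bench import manip, effector, viewer
import cv2
for n in ("scene","top"):
    cv2.imwrite(f"pics/{n}0.png",viewer.get_image(n)[:,:,::-1]); print(n,viewer.get_calibration(n))
print(manip.current_clock(),manip.current_tcp_rot(),manip.current_q(),manip.current_force())
E
```

```text
pics
scene {'vfov': 47.44244067319568, 'cx': 312.7789849385554, 'cy': 240.3767344007191, 'dist_coeffs': array([-0.10652477,  0.        ,  0.        ,  0.        ,  0.        ]), 'eye': array([-0.38888754, -0.83968504,  0.71770792]), 'attitude': array([ 0.76378843, -0.39657128,  0.24354244, -0.4472645 ])}
top {'vfov': 57.502603520160974, 'cx': 318.6165622588709, 'cy': 242.94347044041692, 'dist_coeffs': array([-0.04691792,  0.        ,  0.        ,  0.        ,  0.        ]), 'eye': array([ 0.28097613, -0.20045513,  1.28464366]), 'attitude': array([-0.69790054,  0.70818584, -0.07475873,  0.07628092])}
0.1 [ 1.40416686e-01  9.90092116e-01 -8.54336751e-04 -1.61082600e-04] [-1.02581083  0.50176945 -0.426825    1.5513273   0.22079843  1.13828864
 -0.21033854] [-0.24549951 -0.30825769  0.40273774]
```

View pics/top0.png

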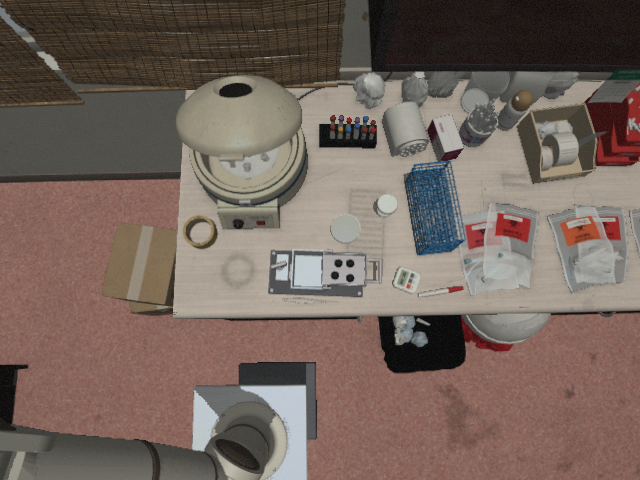

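View pics/scene0.png

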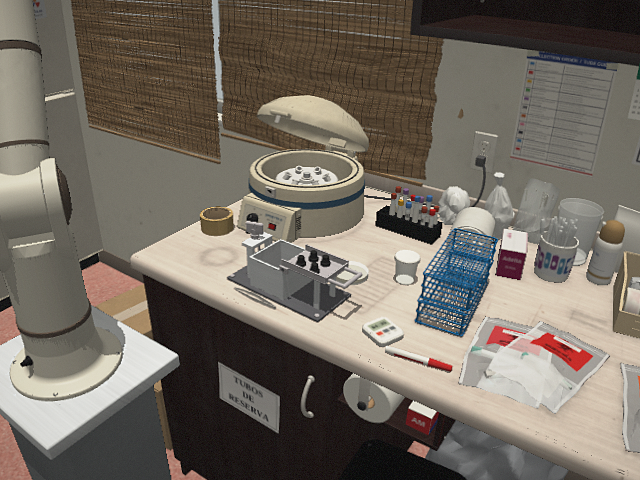

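The top view shows the feeder at about (318,273), with the pan on the right, handle near (375,271) and screw near (279,266). Next I'll zoom in and make a helper.

```bash
cat > h.py <<'E'
from bench import manip, effector, viewer
import cv2, numpy as np
from scipy.spatial.transform import Rotation as R
def K(c):
    f=240/np.tan(np.radians(c["vfov"]/2)); return np.array([[f,0,c["cx"]],[0,f,c["cy"]],[0,0,1]])
def cast(c,px,z):
    p=cv2.undistortPoints(np.array(px,float).reshape(-1,1,2),K(c),c["dist_coeffs"]).reshape(-1,2)
    d=R.from_quat(c["attitude"]).apply(np.c_[p,np.ones(len(p))]); e=c["eye"]
    return e+d*((z-e[2])/d[:,2])[:,None]
def proj(c,P):
    Q=R.from_quat(c["attitude"]).inv()
    return cv2.projectPoints(Q.apply(np.atleast_2d(P)-c["eye"]),np.zeros(3),np.zeros(3),K(c),c["dist_coeffs"])[0].reshape(-1,2)
def down(a): # tool down, tool y (closing line) at world angle a
    y=np.array([np.cos(a),np.sin(a),0]); z=np.array([0,0,-1.]); return R.from_matrix(np.c_[np.cross(y,z),y,z]).as_quat()
E
python3 - <<'E'
from h import *
im=cv2.imread("pics/top0.png"); c=viewer.get_calibration("top")
cv2.imwrite("pics/topc.png",cv2.resize(im[240:310,255:395],None,fx=5.7,fy=5.7,interpolation=cv2.INTER_CUBIC))
g=cv2.cvtColor(im,cv2.COLOR_BGR2HSV)
m=((g[:,:,2]<110)).astype(np.uint8); m[:240]=0;m[303:]=0;m[:,:262]=0;m[:,392:]=0
ys,xs=np.nonzero(m); r=cv2.minAreaRect(np.c_[xs,ys].astype(np.float32)); print(r)
b=cv2.boxPoints(r); print(cast(c,b,0.008))
print(cast(c,[r[0]],0.008))
for a in np.radians([75,80,85,90,95,100]): print(a,manip.solve_ik([0.4,0.0,0.3],down(a)))
E
```

```text
((322.2458801269531, 273.3609619140625), (107.11174774169922, 43.34065628051758), 2.12109637260437)
[[ 0.41107194 -0.04961106  0.008     ]
 [ 0.53998217 -0.05314689  0.008     ]
 [ 0.52319325 -0.37142136  0.008     ]
 [ 0.39495648 -0.36142365  0.008     ]]
[[ 0.46670341 -0.20906369  0.008     ]]
1.3089969389957472 [-0.21885721 -0.10058173  0.14023139  1.98925717  0.01478022  1.25196894
  1.22503834]
1.3962634015954636 [-0.21926143 -0.10060094  0.14060414  1.98926794  0.01482206  1.25197216
  1.3122582 ]
1.4835298641951802 [-0.2197253  -0.100623    0.1410319   1.9892803   0.01487009  1.25197586
  1.39947116]
1.5707963267948966 [-0.22025445 -0.1006482   0.14151985  1.9892944   0.0149249   1.25198009
  1.48667657]
1.6580627893946132 [-0.22085335 -0.10067675  0.14207211  1.98931035  0.01498697  1.25198488
  1.57387391]
1.7453292519943295 [-0.22152584 -0.10070886  0.1426922   1.98932826  0.0150567   1.25199026
  1.66106273]
```

View pics/topc.png

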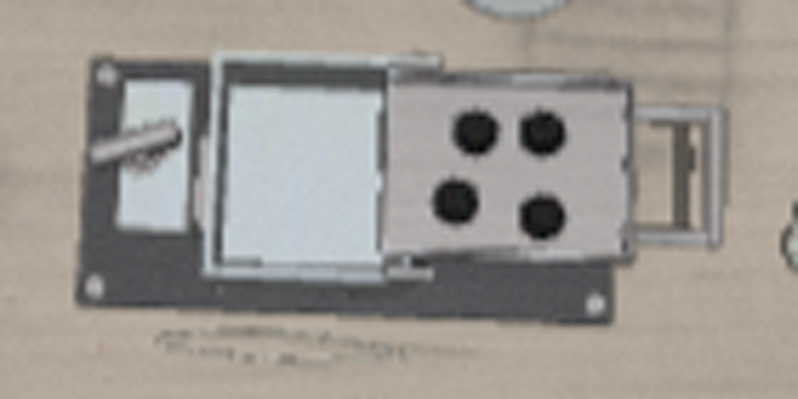

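The crop shows baseplate corners at (92,58), (78,303) and (612,323). The handle bar runs along x≈716 from y 105 to 245, the screw head runs from (93,152) to (180,133), and the pan is level with four stoppers.

Run:
```python
from h import *
c=viewer.get_calibration("top")
f=lambda P:(np.array(P,float)+.5)/5.7-.5+[255,240]
C=cast(c,f([(92,58),(78,303),(612,323)]),.008)
F=np.array([(65,120),(-65,120),(-65,-155)])/1e3
A=F-F.mean(0);B=C[:,:2]-C[:,:2].mean(0)
yaw=np.arctan2((A[:,0]*B[:,1]-A[:,1]*B[:,0]).sum(),(A*B).sum())
r=np.array([[np.cos(yaw),-np.sin(yaw)],[np.sin(yaw),np.cos(yaw)]]); o=C[:,:2].mean(0)-r@F.mean(0)
print("yaw",yaw,"o",o,"res",C[:,:2]-(F@r.T+o))
fe=lambda P:(P[:,:2]-o)@r*1e3
print("handle ends",fe(cast(c,f([(716,105),(716,245)]),.095)))
s=fe(cast(c,f([(93,152),(180,133)]),.141)); print("screw",s,s.mean(0),np.arctan2(*(s[1]-s[0])[::-1]))
print("hopper corners",fe(cast(c,f([(214,54),(207,275)]),.085)))
h=o+r@[0,-.195]; sc=o+r@[0,.082]; print(h,sc)
t=viewer.get_calibration("scene")
print("scene proj", proj(t,[[*h,.093],[*sc,.127]]))
```

```text
yaw -0.04938641436862331 o [ 0.47005139 -0.17301983] res [[-0.00108814 -0.00035171]
 [ 0.00084637 -0.00066149]
 [ 0.00024177  0.0010132 ]]
handle ends [[  33.99226416 -194.85511703]
 [ -34.19119234 -195.26879741]]
screw [[ -6.71810216 100.25810274]
 [  3.62882476  60.28546333]] [-1.5446387  80.27178303] -1.317505536144629
hopper corners [[ 52.83825231  50.33054713]
 [-55.86292079  48.52252138]]
[ 0.46042495 -0.36778207] [ 0.47409943 -0.09111981]
scene proj [[351.68099519 279.94451325]
 [254.06707803 227.27228204]]
```

Feeder pose agrees with the handle (±34, -195), hopper corners and the scene view. The screw starts at about 1.82 rad. Fully open fingers would land in the pan if they came straight down, so I'll approach the handle with a tilted tool and check IK for that.

```bash
cat >> h.py <<'E'
yaw=-0.0494; O=np.array([.47005,-.17302,0]); RZ=R.from_euler("z",yaw)
W=lambda p: O+RZ.apply(p)
def tilt(phi,flip=False):
    y=np.array([0,np.cos(phi),np.sin(phi)]); z=np.array([0,np.sin(phi),-np.cos(phi)])
    if flip: y=-y
    return (RZ*R.from_matrix(np.c_[np.cross(y,z),y,z])).as_quat()
def bar(th): return np.array([0,-.050-.145*np.cos(th)+.003*np.sin(th),.090+.145*np.sin(th)+.003*np.cos(th)])
def tcp(th,phi,ahead=.010): return W(bar(th)+ahead*np.array([0,np.sin(phi),-np.cos(phi)]))
E
python3 - <<'E'
from h import *
np.set_printoptions(precision=2,suppress=True)
for phi in (.45,.6,.75):
  for fl in (0,1):
    q=tilt(phi,fl); print(phi,fl)
    for th,a in ((0,-.11),(0,.01),(.5,.01),(1.0,.01)): print("  ",manip.solve_ik(tcp(th,phi,a),q))
for p in ([.3,.45,.45],[.42,.0,.5]): print(manip.solve_ik(p,down(1.52)),manip.solve_ik(p,down(1.52-np.pi)))
sc=W([0,.082,.115]); print(sc)
for a in (.2,-.7,-1.62,-.05): print(manip.solve_ik(sc,down(a)))
E
```

```text
0.45 0
   [ 1.37  0.82 -0.87  1.3   0.22  1.5   2.09]
   [ 1.25  0.8  -0.65  1.5   0.1   1.24  2.17]
   [ 1.24  0.7  -0.65  1.5   0.03  1.32  2.17]
   [ 1.21  0.58 -0.65  1.56 -0.05  1.35  2.14]
0.45 1
   [ 0.34  0.87  0.98  1.35 -0.84  1.73 -0.27]
   [ 0.3   0.89  0.87  1.54 -0.86  1.51 -0.23]
   [ 0.27  0.76  0.86  1.54 -0.77  1.55 -0.32]
   [ 0.22  0.61  0.79  1.6  -0.68  1.54 -0.45]
0.6 0
   [ 1.37  0.95 -0.87  1.16  0.18  1.63  2.14]
   [ 1.38  0.98 -0.87  1.39  0.21  1.39  2.1 ]
   [ 1.38  0.87 -0.87  1.4   0.13  1.45  2.09]
   [ 1.36  0.75 -0.87  1.48  0.03  1.45  2.07]
0.6 1
   [ 0.5   0.96  0.89  1.2  -0.88  1.87 -0.27]
   [ 0.42  0.96  0.8   1.43 -0.88  1.65 -0.23]
   [ 0.38  0.85  0.81  1.45 -0.83  1.7  -0.29]
   [ 0.32  0.7   0.76  1.52 -0.75  1.68 -0.39]
0.75 0
   [ 1.36  1.08 -0.87  1.01  0.15  1.77  2.17]
   [ 1.38  1.08 -0.87  1.28  0.16  1.51  2.15]
   [ 1.38  0.97 -0.87  1.31  0.07  1.55  2.13]
   [ 1.37  0.85 -0.87  1.4  -0.02  1.54  2.1 ]
0.75 1
   [ 0.64  1.05  0.78  1.05 -0.91  2.   -0.31]
   [ 0.5   1.05  0.77  1.32 -0.93  1.8  -0.21]
   [ 0.46  0.95  0.8   1.35 -0.89  1.86 -0.26]
   [ 0.41  0.8   0.74  1.45 -0.82  1.83 -0.34]
[-0.62  0.16 -0.49  1.41  0.08  1.59  0.42] [-2.06  0.33  1.37  1.45 -0.32  1.62 -2.33]
[-0.2  -0.1   0.12  1.56  0.01  1.68  1.44] [-0.37 -0.11  0.27  1.56  0.03  1.68 -1.72]
[ 0.47 -0.09  0.12]
[-0.07  0.27  0.24  2.05 -0.09  0.83  0.42]
[-0.17  0.28  0.35  2.05 -0.13  0.83 -0.44]
[-0.29  0.29  0.5   2.06 -0.19  0.84 -1.31]
[-0.1   0.27  0.27  2.05 -0.1   0.83  0.18]
```

Run:
```python
from h import *
phi=.75; q=tilt(phi)
manip.move_pose([.3,.45,.45],down(1.52)); manip.move_pose([.42,0,.5],down(1.52))
pre=tcp(0,phi,-.10)
manip.move_pose(pre+[0,0,.15],q); print(manip.current_clock(),manip.current_q())
manip.servo_line(pre,vel=.15)
print(manip.current_clock(),manip.current_tool_pos()-pre,manip.current_force(),manip.current_finger_gap())
a=viewer.get_image("scene")[200:360,240:460]; b=viewer.get_image("wrist")
cv2.imwrite("pics/pre.png",np.hstack([cv2.resize(a,(440,320)),cv2.resize(b,(360,320))])[:,:,::-1])
```

```text
4.9417 [ 0.97099376  0.82482796  0.01286801  0.91111834 -0.47283878  2.00313503
  2.44152069]
6.0917 [ 0.00050362 -0.00053836  0.00122167] [-0.67366234  0.13014859  0.67369568] 0.09190435810534835
```

View pics/pre.png

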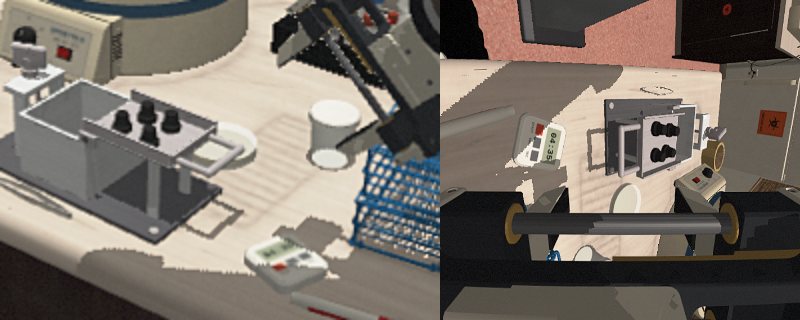

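Scene: the gripper is open up and to the right of the handle, tips near (275,60) and (380,150), nothing touched. Wrist view: the handle bar is at about x≈620, y 128–178. I'll check the predicted bar position against this picture.

Run:
```python
from h import *
c=viewer.get_calibration("wrist"); b=viewer.get_image("wrist")
P=[W(bar(0)+[dx,0,.0]) for dx in (-.03,0,.03)]+[W([sx,.0,0]+np.array([0,sy,.008])) for sx,sy in ((.065,-.155),(-.065,-.155),(-.065,.12))]
u=proj(c,P); print(u, proj(viewer.get_calibration("scene"),[manip.current_tool_pos()]))
for p in u: cv2.drawMarker(b,tuple(int(v) for v in p.round()),(255,0,0),cv2.MARKER_CROSS,7,1)
cv2.imwrite("pics/chk.png",cv2.resize(b[150:370,260:560],None,fx=2.6,fy=2.6)[:,:,::-1])
```

```text
[[323.17182903 194.84616417]
 [323.13635281 229.17119125]
 [323.10251633 261.73989738]
 [298.67626293 265.19219471]
 [296.55042662 150.31015378]
 [432.26127957 148.37741278]] [[382.61724455 260.07065057]]
```

View pics/chk.png

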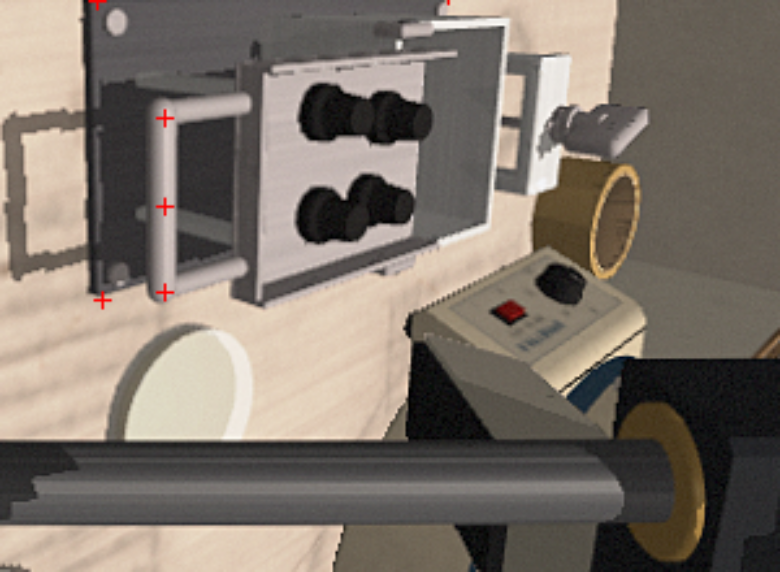

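The predicted bar and baseplate crosses sit on the real ones to within about 2 mm, so I'll grasp and tip.

Run:
```python
from h import *
phi=.75
manip.servo_line(tcp(0,phi),vel=.08); print(manip.current_clock(),manip.current_force())
effector.close(15); print(manip.current_finger_gap(),manip.current_gripper_force(),manip.current_force(),manip.current_clock())
for th in (.2,.4,.55,.7,.85,.97):
    manip.servo_line(tcp(th,phi),vel=.08); print(th,manip.current_clock(),manip.current_finger_gap(),manip.current_force())
manip.sleep(.4)
a=viewer.get_image("scene")[180:340,220:440]; b=viewer.get_image("top")[235:315,255:395]
print(manip.current_gripper_force(),manip.current_clock())
cv2.imwrite("pics/tip.png",np.hstack([cv2.resize(a,(440,320)),cv2.resize(b,(360,320))])[:,:,::-1])
```

```text
7.7667 [ 0.49016028 -0.14054032 -0.16787843]
0.0005792483007832684 0.0 [-0.23320803 -0.70930325 -0.6489403 ] 9.2083
0.2 9.7167 0.0006893024991534458 [ 0.48883826  0.48013233 -0.57206439]
0.4 10.225 0.0004712171718922099 [ 0.31324293  0.40015412 -0.42416917]
0.55 10.65 0.00031855603986622697 [-0.4951307  -0.15937609 -0.15304907]
0.7 11.075 0.000632627649197884 [-0.05397814 -0.14041441  0.52509358]
0.85 11.5 0.0002758127928188478 [-0.14231307 -0.38765007 -0.1792742 ]
0.97 11.8667 0.0005558962092693221 [-0.03938737  0.29551491 -0.64495447]
0.0 12.3667
```

View pics/tip.png

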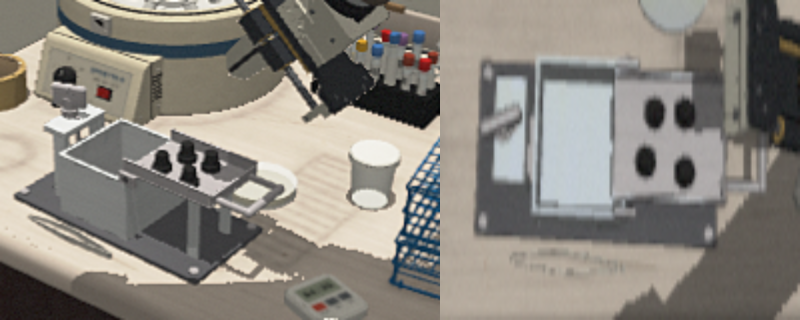

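The pinch missed: the fingers shut fully on nothing, at about (315,118) in the left crop, and the pan is still level with nothing disturbed. I'll find out why.

Run:
```python
from h import *
np.set_printoptions(precision=4,suppress=True)
p=manip.current_tool_pos(); print(p,tcp(.97,.75),manip.current_tcp_rot(),tilt(.75),manip.grip_depth)
M=R.from_quat(manip.current_tcp_rot()).as_matrix(); print(M)
print(proj(viewer.get_calibration("scene"),[p,W(bar(0))]),proj(viewer.get_calibration("top"),[p,W(bar(0))]))
c=viewer.get_calibration("wrist"); print("wrist cam in tool", M.T@(c["eye"]-p)); print(M.T@R.from_quat(c["attitude"]).as_matrix(), proj(c,[p]))
b=viewer.get_image("scene"); cv2.drawMarker(b,tuple(int(v) for v in proj(viewer.get_calibration("scene"),[p])[0]),(255,0,0),cv2.MARKER_CROSS,9,1)
w=viewer.get_image("wrist"); cv2.drawMarker(w,tuple(int(v) for v in proj(c,[p])[0]),(255,0,0),cv2.MARKER_CROSS,9,1)
cv2.imwrite("pics/miss.png",np.hstack([cv2.resize(b[150:310,300:460],(360,360)),cv2.resize(w,(440,360))])[:,:,::-1])
```

```text
[ 0.4639 -0.2956  0.2038] [ 0.464  -0.2955  0.204 ] [0.0231 0.9302 0.3662 0.009 ] [0.023  0.9302 0.3662 0.009 ] 0.0188
[[-0.9988  0.0364  0.0337]
 [ 0.0495  0.7307  0.6809]
 [ 0.0002  0.6817 -0.7316]]
[[325.5091 223.1574]
 [351.68   279.9454]] [[357.1772 262.651 ]
 [380.0845 270.2935]]
wrist cam in tool [ 0.0729 -0.0002 -0.1977]
[[-0.0003 -0.9622 -0.2725]
 [ 1.     -0.0001 -0.0008]
 [ 0.0007 -0.2725  0.9622]] [[323.5377 270.132 ]]
```

View pics/miss.png

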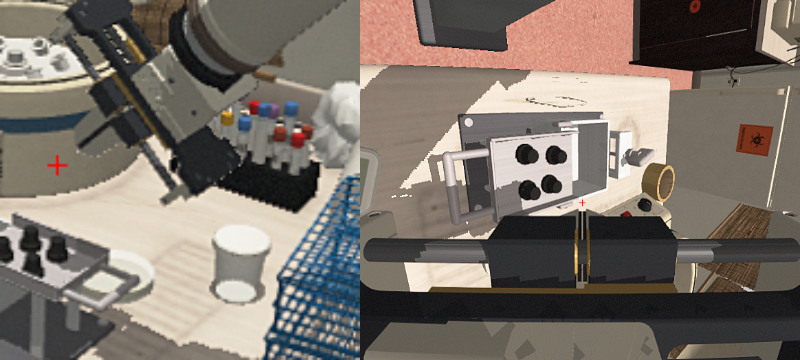

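Calibration and arm pose agree, and in the wrist view the fingertips stop short of the TCP cross. So the bar was most likely right at the tips' edge. I'll retry with more depth, putting the bar at the grasp point and tilting further so the upper finger clears the pan's end wall.

Run:
```python
from h import *
phi=.9; q=tilt(phi); D=.019
print([manip.solve_ik(tcp(t,phi,d),q) is not None for t,d in ((0,-.09),(0,D),(.5,D),(1.,D))])
effector.open_jaws()
manip.move_pose(tcp(0,phi,-.09),q)
manip.servo_line(tcp(0,phi,D),vel=.08); print(manip.current_clock(),manip.current_tool_pos()-tcp(0,phi,D),manip.current_force())
effector.close(15); print(manip.current_finger_gap(),manip.current_gripper_force(),manip.current_force(),manip.current_clock())
if manip.current_finger_gap()>.006:
  for th in (.2,.4):
    manip.servo_line(tcp(th,phi,D),vel=.08); print(th,manip.current_clock(),manip.current_finger_gap(),manip.current_force())
a=viewer.get_image("scene")[180:340,220:440]; b=viewer.get_image("wrist")
cv2.imwrite("pics/try2.png",np.hstack([cv2.resize(a,(440,320)),cv2.resize(b,(360,270),interpolation=cv2.INTER_AREA)[:, :] if 0 else cv2.resize(b,(360,320))])[:,:,::-1])
```

```text
[True, True, True, True]
16.125 [ 6.51319762e-05 -6.54361025e-04  1.64885886e-04] [0.63005573 0.11935927 0.64226862]
0.00047900127884602494 0.0 [-0.09524108  0.07120615 -0.25674948] 17.5667
```

View pics/try2.png

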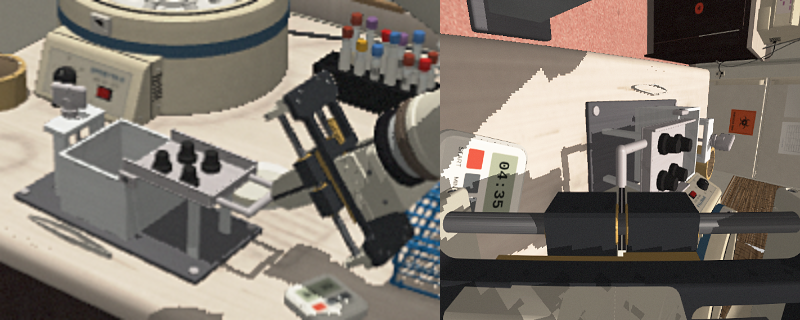

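Scene: the closed fingers' tips sit at the far end of the handle, near (275,190). Wrist view: the bar is in line with the fingers at x≈620, rows 145–195, running down behind the fingertip. I'll quantify this with the wrist picture's pixels.

Run:
```python
from h import *
np.set_printoptions(precision=1,suppress=True)
c=viewer.get_calibration("wrist"); w=viewer.get_image("wrist")
P=[W(bar(0)+[dx,0,0]) for dx in (-.035,0,.035)]; print("bar",proj(c,P))
M=R.from_quat(manip.current_tcp_rot()).as_matrix(); p=manip.current_tool_pos()
print("tool",proj(c,[p,p-M[:,2]*.019,p+M[:,0]*.0095,p-M[:,0]*.0095]))
cv2.imwrite("/tmp/x.png",w[:,:,::-1]); g=w.mean(2).astype(int)
for r in range(205,400,6): print(r,g[r,296:352:4])
s=viewer.get_calibration("scene"); print("scene",proj(s,[p,*P]))
```

```text
bar [[323.2 219.2]
 [323.2 282.2]
 [323.2 339. ]]
tool [[323.2 270.1]
 [323.2 282.2]
 [323.2 254.9]
 [323.2 284.9]]
205 [ 55  59  62  54  56  59  73  87 107 116 115 110 108 110]
211 [ 61  59  52  54  56  63  58  60  61  59  57  59  56 100]
217 [ 61  59  58  53  56  57  91 117  96 133 155 173 186 201]
223 [ 58  61  58  55  66  95 146 190 210 213 217 217 215 212]
229 [ 59  53  59  60  71  98 157 208 217 201 173  87  52 109]
235 [ 59  56  58  57  76 100 156 206 218  60  57  60  53 108]
241 [ 59  60  57  57  73  98 155 204 217  57  56  54  57 107]
247 [ 56  61  57  61  70  97 156 206 220  52  57  51  50 105]
253 [ 59  55  58  62  74  97 156 202 219  54  57  58  53 108]
259 [ 52  56  57  55  69  99 158 204 218  38  55  57  52 109]
265 [104 102 106 108  86  98 156 206 215  40  57  60  49 110]
271 [114 116 112 105  92  98 155 202 220  88  69  56  56  77]
277 [ 58  55  60  69  85  96 157 204 223 101 103 101 103 103]
283 [ 52  61  98  98  93  96   8  63  49  97  97  99  99 111]
289 [ 21  21  19  28  24 100  23  67  43  66  24  17  22  23]
295 [ 22  26  27  26  17 100  19  71  26  67  23  32  
[... 302 characters left out ...]
  79  45  44  49  44]
337 [ 51  46  48  49 150 112  55  57  57  80  48  49  44  51]
343 [ 45  41  47  46  82 114  70  61  58  78  46  48  46  49]
349 [ 42  48  44  47 143 121  60  57  62 115  45  51  51  47]
355 [ 51  55  44  49 137 124  29  85  30  79  46  43  48  48]
361 [ 49  46  48  50 129 112  24  88  26  87  51  42  48  48]
367 [47 50 43 47 46 86 25 90 33 53 47 50 45 51]
373 [49 50 46 38 33 80 27 86 20 43 30 31 46 47]
379 [ 31  27  32  27  27 202 234 245  45  67  67  65  69  70]
385 [67 67 67 68 69 50 45 51 65 61 68 64 70 63]
391 [53 44 48 50 53 51 47 48 55 51 51 54 51 48]
397 [30 27 18 28 21 22 24 22 26 35 25 27 16 23]
scene [[345.6 282.2]
 [342.2 287.1]
 [351.7 279.9]
 [360.7 273. ]]
```

Run:
```python
from h import *
c=viewer.get_calibration("wrist"); w=viewer.get_image("wrist"); s=viewer.get_calibration("scene"); b=viewer.get_image("scene")
M=R.from_quat(manip.current_tcp_rot()).as_matrix(); p=manip.current_tool_pos()
def show(im,c,x0,y0,n):
    k=400/n; o=cv2.resize(im[y0:y0+n,x0:x0+n],(400,400),interpolation=cv2.INTER_CUBIC)
    for P,col in ((p,(255,0,0)),(p-M[:,2]*.04,(0,255,0))):
        u=(proj(c,[P])[0]-[x0,y0]+.5)*k; cv2.drawMarker(o,tuple(int(v) for v in u),col,cv2.MARKER_CROSS,11,1)
    return o
cv2.imwrite("pics/z.png",np.hstack([show(b,s,315,220,90),show(w,c,220,200,200)])[:,:,::-1])
```

```text
(no output)
```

View pics/z.png

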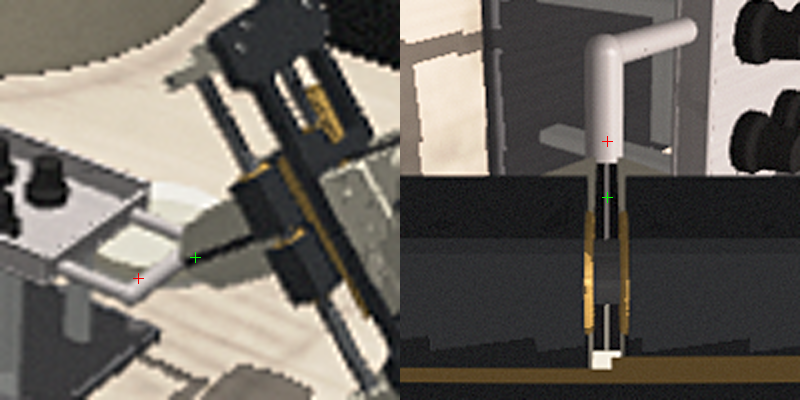

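Left: the real fingertips end near (185,262), close to the green cross (40 mm behind the reported TCP) rather than at the red one. The right view agrees, with the tip at row ≈163. So the true tips lie well short of the reported TCP, and I'll estimate by how much.

Run:
```python
from h import *
np.set_printoptions(precision=1,suppress=True)
c=viewer.get_calibration("wrist"); s=viewer.get_calibration("scene")
M=R.from_quat(manip.current_tcp_rot()).as_matrix(); p=manip.current_tool_pos()
M1=R.from_quat(tilt(.75)).as_matrix(); p1=np.array([.4639,-.2956,.2038])
for d in (0,.01,.02,.03,.04,.05):
  print(d,[proj(c,[p-M[:,2]*d+M[:,0]*e])[0][1] for e in (-.01,0,.0095,.012)],"now",(proj(s,[p-M[:,2]*d+M[:,0]*e for e in(-.0095,0,.0095)])-[315,220])*4.44,"miss",(proj(s,[p1-M1[:,2]*d])[0]-[300,150])*2.25)
# tip search in saved miss picture: print strip along the tool axis
im=cv2.imread("pics/miss.png"); 
for d in np.arange(-.005,.075,.004): 
  u=((proj(s,[p1-M1[:,2]*d+M1[:,0]*.0])[0]-[300,150])*2.25).round().astype(int); print(round(d,3),u,im[u[1],u[0]],end=";")
```

```text
0 [np.float64(285.6329877289486), np.float64(270.06925754423276), np.float64(254.89360431895898), np.float64(250.8357711177736)] now [[146.9 267.9]
 [135.8 276.3]
 [124.5 284.8]] miss [ 57.3 164.6]
0.01 [np.float64(292.3692607566137), np.float64(276.15759705226066), np.float64(260.3276603068275), np.float64(256.09118279797434)] now [[161.  262.6]
 [149.9 271. ]
 [138.7 279.5]] miss [ 63.6 159.7]
0.02 [np.float64(299.77027413120237), np.float64(282.8570526946901), np.float64(266.3159208438729), np.float64(261.8848100474634)] now [[175.3 257.2]
 [164.3 265.6]
 [153.  274.2]] miss [ 69.9 154.6]
0.03 [np.float64(307.93866038846653), np.float64(290.2638555543708), np.float64(272.94726716652036), np.float64(268.30338041705915)] now [[189.8 251.7]
 [178.8 260.2]
 [167.6 268.8]] miss [ 76.2 149.5]
0.04 [np.float64(316.9991076244439), np.float64(298.4953974147247), np.float64(280.3305425179407), np.float64(275.45320617526534)] now [[204.5 246.2]
 [193.5 254.7]
 [182.3 263.3]] miss [ 82.7 144.4]
0.05 [np.float64(327.1045459290524), np.float64(307.69632955624036), np.float64(288.6004490277652), np.float64(283.46600633351255)] now [[219.3 240.6]
 [208.3 249.2]
 [197.2 257.8]] miss [ 89.2 139.1]
-0.005 [ 54 167] [ 97 112 133];-0.001 [ 57 165] [  0   0 255];0.003 [ 59 163] [ 79  93 152];0.007 [ 62 161] [104 120 126];0.011 [ 64 159] [103 119 125];0.015 [ 67 157] [103 118 125];0.019 [ 69 155] [103 119 125];0.023 [ 72 153] [101 117 126];0.027 [ 74 151] [ 98 115 120];0.031 [ 77 149] [121 134 145];0.035 [ 79 147] [48 48 51];0.039 [ 82 145] [21 25 20];0.043 [ 85 143] [31 32 33];0.047 [ 87 141] [24 24 25];0.051 [ 90 139] [35 34 34];0.055 [ 93 137] [35 36 36];0.059 [ 95 134] [19 18 17];0.063 [ 98 132] [27 25 26];0.067 [101 130] [35 35 35];0.071 [103 128] [29 28 28];
```

Both views put the real tips about 39 mm behind the reported TCP, which explains both misses. I'll correct for it and retry from here.

Run:
```python
from h import *
phi=.9; q=tilt(phi); D=.056
print([manip.solve_ik(tcp(t,phi,D),q) is not None for t in (0,.5,1.)])
effector.open_jaws()
manip.servo_line(tcp(0,phi,D),vel=.08); print(manip.current_clock(),manip.current_force())
effector.close(15); print(manip.current_finger_gap(),manip.current_gripper_force(),manip.current_force(),manip.current_clock())
if manip.current_finger_gap()>.006:
  for th in (.2,.4,.55,.7,.85,.97):
    manip.servo_line(tcp(th,phi,D),vel=.09); print(th,manip.current_clock(),manip.current_finger_gap(),manip.current_force())
  manip.sleep(.3)
b=viewer.get_image("top"); a=viewer.get_image("scene")
cv2.imwrite("pics/t3.png",np.hstack([cv2.resize(a[180:340,220:420],(400,320)),cv2.resize(b[235:315,255:355],(400,320))])[:,:,::-1])
```

```text
[True, True, True]
19.8833 [ 0.5233489  -0.39260589 -0.53170226]
0.009302841555086032 14.999954849481583 [ 0.34524644 -0.20867694 -0.56420731] 21.125
0.2 21.6 0.009259636357569122 [ 1.13335685 -3.33415272 -0.51841607]
0.4 22.075 0.0087305922825243 [ 0.44190505 -5.95309053  1.81217759]
0.55 22.4667 0.009409252174154586 [ 0.55068838 -5.54623912  1.11501754]
0.7 22.8583 0.009590068513555322 [ 0.41173918 -4.4410856   2.29294011]
0.85 23.25 0.009141797226433882 [ 1.49320664 -2.79827765  1.50512941]
0.97 23.5917 0.009218633869613135 [ 1.49142369 -0.61666027  0.35300936]
```

The bar is gripped and the pan tipped. I'll check the stoppers by a dark-blob mask in the top view.

Run:
```python
from h import *
b=viewer.get_image("top"); c=viewer.get_calibration("top")
m=(b.max(2)<50).astype(np.uint8); m[:,:262]=0; m[:240]=0;m[300:]=0;m[:,400:]=0
n,l,st,ce=cv2.connectedComponentsWithStats(m)
for i in range(1,n):
    if st[i,4]>8: print(st[i],ce[i],RZ.inv().apply(cast(c,[ce[i]],.03)-O)[0,:2]*1e3)
u=proj(c,[W([x,y,.085]) for x in(.055,-.055) for y in(-.05,.05)]); print(u)
g=b[255:290,290:330].min(2); print("\n".join("".join("#" if v<50 else "+" if v<110 else "." for v in r) for r in g))
```

```text
[367 240  33  37 735] [380.83673469 258.07619048] [  45.96118623 -205.34686099]
[297 258   8   8  35] [300.45714286 261.65714286] [27.3479297  28.31673317]
[308 263   7   6  34] [310.70588235 265.5       ] [17.07541728 -1.92323282]
[299 279   9   7  38] [302.73684211 282.26315789] [-32.56724115  19.12014116]
[312 278   6   6  31] [314.29032258 280.70967742] [-26.91152671 -13.97460495]
[[327.98694138 249.51532927]
 [292.28675422 248.30941092]
 [326.75547863 288.77231204]
 [290.3816582  287.50143829]]
++..+.......................++++++++++++
++..+.............................++++++
++..+..............................+++++
++..+.....+#+......................+++++
++..+....+###+.....................+++++
++..+...+#####.....................+++++
++..+..+######+....................+++++
++..+.+########+.....+............++++++
+...+.+########...+####+..........++++++
....+..+###+......######+.........++++++
....+...+#+......+#######.........++++++
...++.............#######..........+++++
...++.............######+..........+++++
...++.............+#####..........++++++
...+.................+............++++++
...+...............................+++++
...+...............................+++++
...+...............................+++++
...+..............................++++++
...+..............................++++++
...+..............................++++++
...+..............................++++++
...+....................++........++++++
...+..................+###+........+++++
...+......+#+........+#####+.......+++++
...+.....+####++.....+######.......+++++
+..+....+########+...+######......++++++
+..+....+#########...+######......++++++
...+.....+#######.....#####..++++.++++++
+..+......+#####+.......++....++++++++++
..++.......+####................+++..+++
+..........+++#+................+++..+++
................................+.......
+.......................................
++++++++++++++++++..++..........++++++++
```

All four stoppers lie in the hopper. Next I'll lower the pan, release it and go over the screw.

Run:
```python
from h import *
np.set_printoptions(precision=3,suppress=True)
c=viewer.get_calibration("top"); print("panel/ring",cast(c,[(250,229)],.1),cast(c,[(250,206)],.2))
phi=.9; D=.056
for th in (.7,.35,.03): manip.servo_line(tcp(th,phi,D),vel=.12)
effector.open_jaws(); manip.servo_line(tcp(0,phi,-.04),vel=.15); print(manip.current_clock(),manip.current_force())
a=yaw+1.824-np.pi/2; T=W([0,.082,.088])
manip.move_pose([.42,-.30,.38],tilt(.3))
manip.move_pose(T+[0,0,.13],down(a)); print(manip.current_clock(),manip.current_q(),manip.current_tool_pos()-T)
w=viewer.get_image("wrist"); c=viewer.get_calibration("wrist")
h=R.from_euler("z",yaw+1.824).apply([.022,0,0]); P=[W([0,.082,.141])+h,W([0,.082,.141])-h]; u=proj(c,P); print(u)
o=w[120:420,120:520].copy()
for v in u-[120,120]: cv2.drawMarker(o,tuple(int(k) for k in v),(255,0,0),cv2.MARKER_CROSS,9,1)
cv2.imwrite("pics/scr.png",cv2.resize(o,(800,600))[:,:,::-1])
```

```text
panel/ring [[ 0.581 -0.008  0.1  ]] [[ 0.617 -0.023  0.2  ]]
27.75 [ 0.067  0.653 -0.32 ]
30.6417 [ 0.513  0.161 -0.416  1.924  0.073  1.072  0.27 ] [ 0.    -0.001  0.13 ]
[[322.825 208.059]
 [322.907 261.111]]
```

View pics/scr.png

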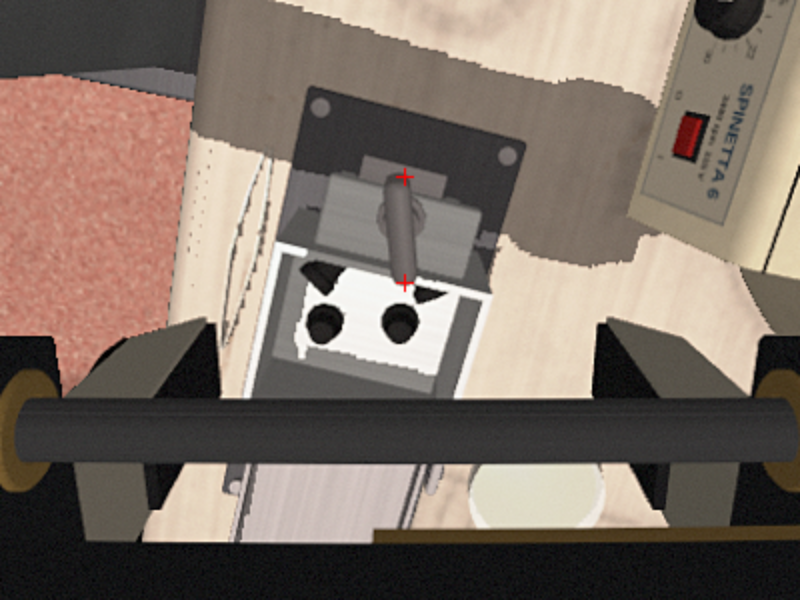

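The screw head runs from (395,178) to (408,283). It is centred as predicted, but about 0.12 rad further counter-clockwise, so it starts near 1.94 rad. All four stoppers are seen in the hopper and the pan is back level. Next I grip and turn clockwise to the seat, watching the wrist moment.

Run:
```python
from h import *
np.set_printoptions(precision=3,suppress=True)
a=yaw+1.945-np.pi/2; T=W([0,.082,.088])
manip.move_pose(T+[0,0,.05],down(a)); manip.servo_line(T,vel=.08); print(manip.current_clock(),manip.current_force())
effector.close(25); print(manip.current_finger_gap(),manip.current_gripper_force(),manip.current_force(),manip.current_wrist_torque())
ang=lambda:(lambda y:np.arctan2(y[1],y[0]))(R.from_quat(manip.current_tcp_rot()).as_matrix()[:,1])
if .008<manip.current_finger_gap()<.016:
  for d in (.4,.8,1.2,1.5,1.7,1.8,1.86,1.92,1.98,2.04):
    manip.move_pose(T,down(a-d))
    t=manip.current_wrist_torque(); print(d,manip.current_clock(),ang()-a,t,manip.current_force(),manip.current_finger_gap())
    if d>1.6 and abs(t[2])>.6: break
```

```text
31.8833 [ 0.753  0.162 -0.221]
0.010730926383306213 24.932925403118134 [-4.272 -1.626  5.549] [-0.51   1.32   0.069]
0.4 33.55 -0.40104846992619025 [-0.476  1.224 -0.057] [-5.143 -2.324  4.41 ] 0.010724296688843187
0.8 33.9917 -0.8004913466249942 [-0.5    1.241 -0.09 ] [-4.933 -2.216  5.082] 0.01071377790800606
1.2 34.4333 -1.200455980297857 [-0.502  1.229  0.006] [-5.262 -1.748  3.731] 0.010535650282703729
1.5 34.8 -1.500688254854613 [-0.494  1.23  -0.014] [-4.864 -1.545  4.404] 0.010491002672179256
1.7 35.1 -1.7009782415613752 [-0.562  1.249 -0.041] [-5.282 -2.201  3.794] 0.010509004349099077
1.8 35.35 -1.8008901837258546 [-0.528  1.213 -0.029] [-5.837 -3.47   4.102] 0.010884955231832853
1.86 35.6 -1.8607620845677941 [-0.54   1.186 -0.077] [-3.999 -3.078  3.857] 0.011229359233975089
1.92 35.85 -1.920704306679498 [-0.574  1.146 -0.107] [-4.884 -2.781  2.745] 0.010877704058335486
1.98 36.1 -1.9783020367429829 [-0.667  1.203  0.486] [-4.098 -3.354  4.567] 0.011039034308496155
2.04 36.35 -2.0378222724671065 [-0.774  1.025  0.597] [-4.397 -3.279  2.447] 0.011395975096379532
```

The moment jumps at d≈1.95–1.98, which matches the predicted seat at 1.945. Now I back off a quarter turn.

Run:
```python
from h import *
np.set_printoptions(precision=3,suppress=True)
a=yaw+1.945-np.pi/2; T=W([0,.082,.088])
manip.sleep(.2)
for d in (1.7,1.2,.8,.374):
    manip.move_pose(T,down(a-d)); print(d,manip.current_clock(),manip.current_wrist_torque(),manip.current_finger_gap(),manip.current_gripper_force())
manip.sleep(.5)
print(manip.current_tool_pos()-T,manip.current_force(),manip.current_joint_velocities())
# head direction & stoppers in the top view, numerically
b=viewer.get_image("top")[255:290,290:330].min(2); print((b<50).sum())
```

```text
1.7 36.95 [-0.644  1.194  0.053] 0.010783914081886795 24.875652194023132
1.2 37.4667 [-0.461  1.22   0.115] 0.010778035315632687 24.87686187028885
0.8 37.9083 [-0.415  1.36   0.037] 0.010745804038980983 24.87779438495636
0.374 38.3667 [-0.404  1.523  0.014] 0.010759835208947605 24.878459572792053
[-0.002 -0.    -0.   ] [-6.74  -1.054  5.447] [ 0.     0.     0.001  0.002 -0.001 -0.001  0.002]
147
```

```bash
python3 -c "
from bench import manip
print(manip.hand_in())"
```

```text
the job is handed in; nothing more can be done
None
```

The job is handed in, with no verdict returned: all four stoppers are in the hopper, and the screw was seated, then backed off about 1.57 rad by tool angle and held still at 25 N. The first two handle grasps closed on nothing because the real fingertips sit about 39 mm short of the reported TCP, so I gripped the screw at a height putting the grasp point about 20 mm from its head's centre (limit 30 mm) on either reading.

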